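Press the mark into a tube and hold it up level

TASK

Mark the capped metal tube that stands in the little hand press: pull the sprung lever all the way to its stop, pause a moment, then ease it slowly back to rest without letting it snap back. Then draw the tube up out of its nest, turn it to lie level in the hand and finish while holding it there, still, about 25 cm above the bench and clear of everything. Leave the other loose things, including the spare cap on the press, where they are.

Things in the scene. Friction and masses are not known exactly. Their poses are not given: they have to be found in the camera images.
- press: Small grey hand marking press fixed to the bench, front to its own -x, z up, origin on the bench. Base plate x -95..105, y -105..95 mm, 20 mm thick. The tube stands in a dark nest block, 60 mm square, 65 mm high, at x -35, y -45 mm. Behind it is a housing x 30..90, y -70..-20 mm, 105 mm high, whose 16 mm ram (at 85 mm height) comes to about 1 mm from the tube at full stroke. Lever at the +y side.
- lever (a joint): Angle of the lever, rad: 0 at rest (leaning 0.3 rad back, towards the press's +x), growing as its top is pulled towards the press's -x, to the stop at 0.8 (leaning 0.5 rad forward). A spring returns it: about 4 N at the grip at rest and 9 N at the stop. It is damped, but snaps back at more than 3 rad/s if let go when pulled.
- lever_hinge (a point): Point on the lever's hinge axis, at the lever's stem, 60 mm above the bench (press frame x 50, y 50 mm). The axis runs along the press's y. Its axes are those of the press.
- lever_grip (a point): Middle of the lever's grip: a black round bar 18 mm thick, 70 mm long, parallel to the press's y, 160 mm from the hinge axis. It sticks out from the 12 mm steel stem to the press's +y; this point is 50 mm from the stem, so the space around it is free. 213 mm above the bench at rest, at most 220 on the way, 200 at the stop. Its axes turn with the lever.
- tube_center (a point): Centre of the loose capped aluminium tube: 150 mm long, 34 mm thick all along; the upper 28 mm is its cap, set off by a narrow 31 mm groove, about 110 to 220 g. z runs along the tube to its cap. Standing in the nest its centre is 100 mm above the bench, its foot at 25 mm and its top at 175 mm. Centre of mass near this point.
- nest_mouth (a point): Centre of the nest's mouth, 65 mm above the bench. The hole is 36 mm wide and 40 mm deep, so the tube must rise more than 40 mm, straight up, to come clear. Its axes are those of the press.
- spare_cap: Loose aluminium cap, 36 mm wide and 28 mm high, standing on the press's base plate; leave it. Origin at the middle of its underside.
- marker: Loose marker pen, 135 mm long and 16 mm thick, lying at the press's -y side; leave it. x along it.
- amber_jar: Loose amber glass jar, 72 mm wide, 130 mm high; leave it. Origin at the middle of its underside.
- white_bottle: Loose white bottle, 56 mm wide, 110 mm high; leave it. Origin at the middle of its underside.
- orange_cup: Loose orange plastic cup, 64 mm wide, 75 mm high; leave it. Origin at the middle of its underside.
- black_cup: Loose black cup, 52 mm wide, 60 mm high; leave it. Origin at the middle of its underside.
- toy_car: Loose blue toy car, 110 mm long, 52 mm wide, 39 mm high; leave it. Origin at the middle of its underside.

How it is judged:
By the outcome, as a careful person would: the job done as asked, in the order asked, and still so for the second after the job is handed in, while the arm keeps its last pose, push and grip.
It also fails if it takes over 64 s, if anything falls off the work surface, if the arm or the gripper's body presses on something with over 40 N, if the wrist force passes 120 N, or if a joint passes its speed limit or range.

ROBOT

A 6-joint arm with a two-finger parallel gripper is mounted at the origin on the work surface. World frame = base frame: x ahead of the robot, y to its left, z up, the work surface at z = 0. Lengths are in m, angles in rad, forces in N, time in s.
With the tool pointing down it reaches from about 0.3 to 0.75 m from the base axis. Payload 8.5 kg.
Tool frame: the origin (TCP) lies between the finger pads; the fingertips stand 14 mm ahead of it and the grasp point (between the pads) lies 5 mm behind it (bot.tcp_to_tips is the distance from the TCP to the fingertips, in m); z points along the fingers, y is the line along which they close (so a half turn about z gives the same grasp; the last joint's range is limited). The gripper opens to 88 mm and grips with 3 to 60 N. Pads are 18 mm wide; open, the fingers measure 123 mm over their backs; the gripper's body (75 mm by 187 mm) begins 45 mm behind the grasp point.
Start: joints at [1.06, 0.381, 1.297, -0, 1.464, -0.215], TCP at [0.16, 0.526, 0.253] pointing down, gripper open.
Joint ranges: [-3.11, 3.11], [-0.89, 2.33], [0.22, 2.48], [-1.42, 4.56], [0.17, 2.85], [-2.88, 2.88]. Speed limits (rad/s): [2.39, 2.39, 3.14, 3.14, 3.14, 3.14].

INTERFACE

Orientations are given as a 3x3 rotation matrix whose columns are the frame's x, y, z axes.
In Python, from bench import bot, camera gives the robot as it stands. The module is installed in compiled form; this text tells all that it offers.
- The arm moves only by the tool move_arm, never from a script. Its argument "deltas" is a list that holds one entry, the list of rows, each a list of 7 numbers: the opening, from 0 (shut) to 1 (fully open), then the shift along the tool's x, y, z in mm, then the turn, a rotation vector about the tool's x, y, z in degrees. A call has 1 to 5 rows; each row shifts and turns the commanded pose from where the row before left it, along the tool's axes as they then stand; what a row does not reach is not made up. A row lasts 1/12 s, in which the tool goes at most 41.7 mm and 7.16 degrees, less where a joint would pass 70% of its speed; a pose out of reach is approached as far as the arm can. A call is refused whole if a number of a shift passes 41.7 or a number of a turn 7.16, either way. A call with a gripper value outside its range is refused whole. The fingers move at their own pace and stop on an object; the grip force is fixed at half the most. Time passes only in rows, so rows that do not move let the fingers close. It gives the time, the measured TCP pose, the force, the opening and the grip force at its end, in the units of the state.
- bot.state(): the state, without advancing time (a new reading comes with each control period).
- camera(name): name is "scene" or "top" or "wrist"; returns a dict with "frame" (400x640x3 uint8, blue, green, red), "range_z" (400x640 float32, m along the optical axis (not along the pixel's ray), 0 where there is no reading), "K" (3x3 intrinsics, pixels), "eye" and "orientation" of the camera in the world. Camera axes: x right, y up, looking along -z (the intrinsics and any distortion apply to the point x, -y, -z); pixel columns grow to the right and rows downward; lengths in m; the calibration is good to about 2 mm. A picture is of the moment at which its call begins.
- bot.sign_off(): hands the job in; it is judged then, once.
The state is a dict: "time": time; "q": joint angles; "joint_velocities": joint speeds; "joint_torque": joint torques, N m; "tcp_pos": TCP position; "ee_rot": TCP orientation; "force": force on the tool from outside, world axes, zero at the start; "wrist_torque": the same for the moment, N m; "width": finger opening in m; "gripper_force": force on a finger pad.
Only numpy, scipy, OpenCV 4.12 (cv2) and the standard library are available. Lean on these libraries where they do the work, as an engineer would, in place of code of your own. Each camera call takes 0.05 s, during which the arm holds its last target. There are 200 camera calls.

## Working session

There is one attempt and no reset: what is moved stays moved. The work goes in short steps, Python scripts to look and compute and a tool call to move; the robot and the scene stay as the last step left them, time stands still between calls to the robot, and variables do not carry over. Pictures are saved under pics/ and viewed, at most 10 in all, crops included, and the job is handed in when it is done.

Besides the shell and the picture viewer there is one more tool, called as name([rows], argument=value, ...), one row to a line, values as JSON. move_arm: Moves the arm, as the interface text tells. Its arguments: {"type":"object","properties":{"deltas":{"type":"array","items":{"type":"array","items":{"type":"array","items":{"type":"number"}}}}},"required":["deltas"]}

```bash
mkdir -p pics; cat > h.py <<'E'
import numpy as np, cv2
from bench import bot, camera
def cloud(c):
    d=c["range_z"]; K=c["K"]; v,u=np.mgrid[:d.shape[0],:d.shape[1]]
    p=np.stack([(u-K[0,2])/K[0,0]*d,-(v-K[1,2])/K[1,1]*d,-d],-1)
    return p@np.array(c["orientation"]).T+np.array(c["eye"])
def shot(name,f):
    c=camera(name); cv2.imwrite(f"pics/{f}.png",c["frame"]); np.savez(f"pics/{f}.npz",P=cloud(c),d=c["range_z"]); return c
E
python3 - <<'E'
from h import *
for n in("scene","top"):
    c=shot(n,n+"1"); print(n,c["eye"],np.round(c["orientation"],2).tolist(),c["K"].tolist(),c.keys())
a=[cv2.imread(f"pics/{n}1.png") for n in("scene","top")]
cv2.imwrite("pics/both.png",cv2.resize(np.vstack(a),(480,600)))
print(bot.state())
E
```

```text
scene [1.3439053  0.29508692 0.79545857] [[-0.4, -0.56, 0.72], [0.91, -0.24, 0.32], [-0.01, 0.79, 0.61]] [[414.04757022174095, 0.0, 322.2107879472021], [0.0, 414.04757022174095, 200.63611396456943], [0.0, 0.0, 1.0]] dict_keys(['frame', 'range_z', 'K', 'eye', 'orientation'])
top [ 0.33790571 -0.04257871  1.22982491] [[0.03, 0.98, -0.22], [-1.0, 0.03, -0.0], [0.0, 0.22, 0.98]] [[442.5759753393749, 0.0, 319.8555260350101], [0.0, 442.5759753393749, 208.7972169344314], [0.0, 0.0, 1.0]] dict_keys(['frame', 'range_z', 'K', 'eye', 'orientation'])
{'time': 0.1, 'q': array([ 1.05969994e+00,  3.81133239e-01,  1.29813812e+00,  3.07346822e-05,
        1.46359734e+00, -2.15317958e-01]), 'joint_velocities': array([ 5.70597600e-04, -2.21798909e-03, -1.69426273e-03,  8.64078910e-05,
       -2.02897790e-03,  1.16264228e-03]), 'joint_torque': array([ 3.21082291e-03, -4.38653362e+01, -2.24911308e+01,  7.14567443e-02,
        3.42184037e-02, -8.39536824e-05]), 'tcp_pos': array([0.16020943, 0.52591596, 0.25221282]), 'ee_rot': array([[-9.56574469e-01,  2.91487327e-01, -6.50810809e-04],
       [ 2.91487897e-01,  9.56573887e-01, -1.09803208e-03],
       [ 3.02486188e-04, -1.24005293e-03, -9.99999185e-01]]), 'force': array([0.41102964, 0.55155984, 0.11249118]), 'wrist_torque': array([0.04852991, 0.0771475 , 0.008371  ]), 'gripper_force': 0.0, 'width': 0.08802797796491214}
```

View pics/top1.png

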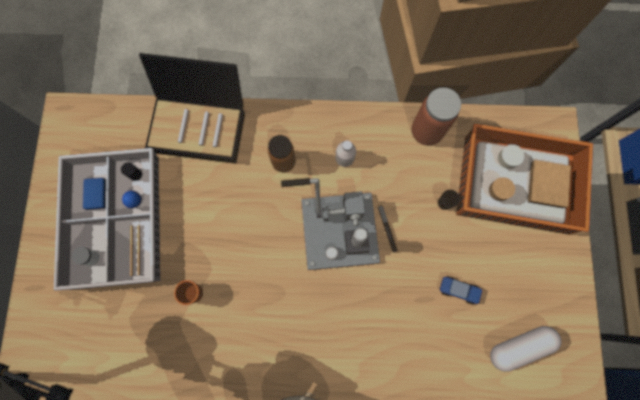

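View pics/scene1.png

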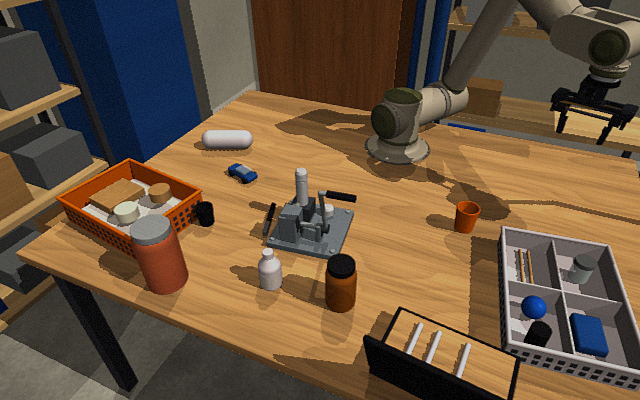

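The top view shows the press around (340,230), with its front to the robot. The tube cap is at (361,236), the spare cap at (332,253), and the lever grip runs from (282,184) to (310,182). The amber jar is at (282,155) and the white bottle at (345,152), both behind the press.

```bash
python3 - <<'E'
from h import *
P=np.load("pics/top1.npz")["P"]; S=np.load("pics/scene1.npz")["P"]
A=np.concatenate([P.reshape(-1,3),S.reshape(-1,3)])
for n,(u,v) in dict(c1=(306,200),c2=(374,196),c3=(377,261),c4=(309,266),cap=(361,236),grip=(295,183),spare=(332,253),jar=(282,145),bottle=(346,146)).items(): print(n,P[v,u].round(3))
# base plate: points z in 15..25mm near
Q=P.reshape(-1,3); c=P[236,340]
m=(abs(Q[:,2]-.02)<.006)&(np.linalg.norm(Q[:,:2]-[0.33+.05,-.08],axis=1)<.25)
from scipy.ndimage import label
M=m.reshape(400,640); L,n=label(M); k=np.argmax(np.bincount(L.ravel())[1:])+1
pts=P[L==k][:,:2].astype(np.float32); r=cv2.minAreaRect(pts); print("plate",r,cv2.boxPoints(r).round(3).tolist())
for nm,C in(("top",P),("scene",S)):
    R=C.reshape(-1,3)
    m=(R[:,2]>.12)&(R[:,2]<.3)&(np.linalg.norm(R[:,:2]-r[0],axis=1)<.18)
    X=R[m]
    from scipy.cluster.hierarchy import fcluster,linkage
    l=fcluster(linkage(X),.02,'distance')
    for j in set(l):
        x=X[l==j]
        if len(x)>8: print(nm,len(x),x.min(0).round(3),x.max(0).round(3),np.median(x,0).round(3))
E
```

```text
c1 [0.631 0.002 0.022]
c2 [ 0.655 -0.192 -0.005]
c3 [ 0.466 -0.198  0.018]
c4 [ 0.447 -0.013  0.019]
cap [ 0.509 -0.139  0.174]
grip [0.623 0.022 0.221]
spare [ 0.48  -0.074  0.048]
jar [0.75  0.067 0.132]
bottle [ 0.761 -0.103  0.111]
plate ((0.5397961139678955, -0.09459883719682693), (0.1801023930311203, 0.20037290453910828), 7.082680702209473) [[0.43799999356269836, -0.006000000052154064], [0.46299999952316284, -0.20499999821186066], [0.6420000195503235, -0.18299999833106995], [0.6169999837875366, 0.01600000075995922]]
top 352 [ 0.599 -0.035  0.121] [0.64  0.058 0.226] [0.625 0.001 0.217]
top 186 [ 0.498 -0.154  0.122] [ 0.529 -0.121  0.179] [ 0.511 -0.137  0.172]
scene 378 [ 0.605 -0.036  0.12 ] [0.643 0.057 0.224] [0.632 0.002 0.215]
scene 253 [ 0.501 -0.153  0.12 ] [ 0.534 -0.121  0.178] [ 0.526 -0.133  0.155]
```

move_arm([
  [[1,0,0,-8,0,0,6.6],[1,0,0,-8,0,0,6.6],[1,0,0,-8,0,0,6.6],[1,0,0,-8,0,0,6.6],[1,0,0,-8,0,0,6.6]],
])

```text
time: 0.52
tcp_pos: [0.1603, 0.526, 0.2928]
ee_rot: [[-0.639, 0.769, -0.0], [0.769, 0.639, -0.001], [-0.0, -0.001, -1.0]]
force: [0.0, 0.0, -0.1]
width: 0.0881
gripper_force: 0.0
```

move_arm([
  [[1,0,0,-8,0,0,6.6],[1,0,0,-8,0,0,6.6],[1,0,0,-8,0,0,6.6],[1,0,0,-8,0,0,6.6],[1,0,0,-8,0,0,6.6]],
])

```text
time: 0.93
tcp_pos: [0.1602, 0.526, 0.3328]
ee_rot: [[-0.117, 0.993, -0.0], [0.993, 0.117, -0.001], [-0.001, -0.001, -1.0]]
force: [-1.3, 0.2, -0.0]
width: 0.0882
gripper_force: 0.0
```

```bash
cat >> h.py <<'E'
from scipy.spatial.transform import Rotation as Rn
yaw=np.radians(7.0); c_,s_=np.cos(yaw),np.sin(yaw)
Rp=np.array([[c_,-s_,0],[s_,c_,0],[0,0,1]]); O=np.array([.543,-.089,0])
def press(x,y,z): return O+Rp@np.array([x,y,z])/1000
Rdown=np.column_stack([Rp[:,1],Rp[:,0],[0,0,-1.]])
def todo(p,R=Rdown):
    s=bot.state(); E=s["ee_rot"]
    print("t",s["time"],"tcp",s["tcp_pos"].round(4),"q",s["q"].round(2),"F",s["force"].round(1),"w",round(s["width"],4))
    print("shift mm",((np.array(p)-s["tcp_pos"])@E*1000).round(1),"turn",np.degrees(Rn.from_matrix(E.T@R).as_rotvec()).round(1))
E
python3 -c "
from h import *
g=press(50+160*np.sin(.3),100,300);print(g);todo(g)"
```

```text
[0.62737116 0.02211046 0.3       ]
t 0.9333 tcp [0.1602 0.526  0.3328] q [ 1.06  0.34  1.13 -0.    1.67  0.94] F [-1.3  0.2 -0. ] w 0.0882
shift mm [-555.1  404.9   33. ] turn [-0.   0.  -0.3]
```

move_arm([
  [[1,-28,20,0,0,0,0],[1,-28,20,0,0,0,0],[1,-28,20,0,0,0,0],[1,-28,20,0,0,0,0],[1,-28,20,0,0,0,0]],
])

```text
time: 1.35
tcp_pos: [0.2774, 0.3981, 0.3325]
ee_rot: [[-0.123, 0.992, -0.0], [0.992, 0.123, -0.0], [-0.0, -0.001, -1.0]]
force: [-0.2, 1.2, 0.0]
width: 0.0884
gripper_force: 0.0
```

move_arm([
  [[1,-28,20,0,0,0,0],[1,-28,20,0,0,0,0],[1,-28,20,0,0,0,0],[1,-28,20,0,0,0,0],[1,-28,20,0,0,0,0]],
])

```text
time: 1.77
tcp_pos: [0.3939, 0.2713, 0.3326]
ee_rot: [[-0.123, 0.992, -0.001], [0.992, 0.123, -0.0], [-0.0, -0.001, -1.0]]
force: [-0.5, 0.8, -0.5]
width: 0.0878
gripper_force: 0.0
```

move_arm([
  [[1,-28,20,0,0,0,0],[1,-28,20,0,0,0,0],[1,-28,20,0,0,0,0],[1,-28,20,0,0,0,0],[1,-28,20,0,0,0,0]],
])

```text
time: 2.18
tcp_pos: [0.5104, 0.1446, 0.3325]
ee_rot: [[-0.123, 0.992, -0.001], [0.992, 0.123, 0.0], [0.0, -0.001, -1.0]]
force: [0.3, 0.3, 0.0]
width: 0.0883
gripper_force: 0.0
```

move_arm([
  [[1,-28,20,0,0,0,0],[1,-28,20,0,0,0,0],[1,-28,20,0,0,0,0],[1,-28,20,0,0,0,0],[1,0,0,0,0,0,0]],
])

```text
time: 2.6
tcp_pos: [0.6055, 0.0403, 0.3306]
ee_rot: [[-0.118, 0.993, -0.002], [0.993, 0.118, -0.001], [-0.001, -0.002, -1.0]]
force: [0.1, 0.8, 0.1]
width: 0.0877
gripper_force: 0.0
```

```bash
python3 - <<'E'
from h import *
todo(press(50+160*np.sin(.3),100,300))
c=shot("wrist","w1"); P=cloud(c).reshape(-1,3)
g=press(50+160*np.sin(.3),100,213)
# press-frame coords
Q=(P-O)@Rp*1000
m=(Q[:,2]>195)&(Q[:,2]<235)&(Q[:,1]>55)&(Q[:,1]<150)&(Q[:,0]>50)&(Q[:,0]<150); X=Q[m]
print(len(X)); 
if len(X):
  print(X.min(0),X.max(0))
  b=np.polyfit(X[:,1],X[:,0],1);print(b,np.polyval(b,100))
m=(Q[:,2]>165)&(Q[:,2]<182)&(Q[:,1]<0)&(Q[:,1]>-100)&(Q[:,0]<20)&(Q[:,0]>-100); print(m.sum(),Q[m].min(0),Q[m].max(0))
E
```

```text
t 2.6 tcp [0.6055 0.0403 0.3306] q [-0.13  0.45  0.97 -0.    1.73 -0.25] F [0.1 0.8 0.1] w 0.0877
shift mm [-20.7  19.6  30.5] turn [-0.1  0.  -0.2]
2195
[ 88.30341157  55.02455431 208.41033063] [106.32284054 134.39829261 224.71725137]
[-2.56325594e-03  9.69600176e+01] 96.70369199320221
417 [-50.40619575 -60.37007968 165.11645835] [-18.18131535 -40.27913274 177.57509223]
```

View pics/w1.png

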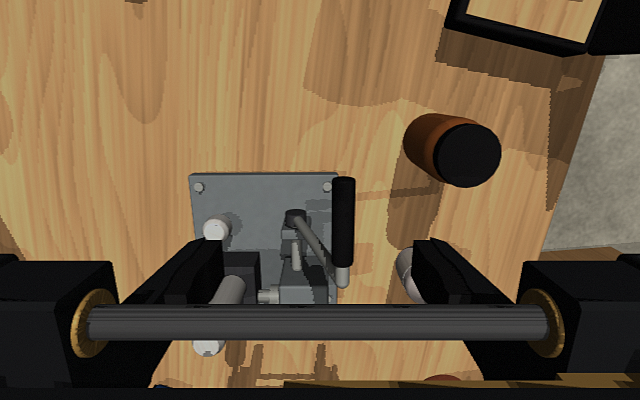

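The wrist view shows the grip bar at (343,222) with clear space around it. The amber jar at (452,150) is well away, and the press frame fits within about 1 mm.

move_arm([
  [[1,-10,10,10,0,0,0],[1,-10,9,10,0,0,0],[1,0,0,20,0,0,0],[1,0,0,0,0,0,0],[1,0,0,0,0,0,0]],
])

```text
time: 3.07
tcp_pos: [0.6238, 0.0276, 0.2915]
ee_rot: [[-0.123, 0.992, -0.003], [0.992, 0.123, 0.0], [0.001, -0.003, -1.0]]
force: [1.0, -0.2, 0.5]
width: 0.0882
gripper_force: 0.0
```

```bash
python3 -c "
from h import *
todo(press(50+160*np.sin(.3),100,208))"
```

```text
t 3.0667 tcp [0.6238 0.0276 0.2915] q [-0.15  0.5   0.99  0.    1.65 -0.27] F [ 1.  -0.2  0.5] w 0.0882
shift mm [-5.9  3.1 83.5] turn [-0.2 -0.   0.1]
```

move_arm([
  [[1,-3,3,17,0,0,0],[1,-3,0,17,0,0,0],[1,0,0,17,0,0,0],[1,0,0,17,0,0,0],[1,0,0,16,0,0,0]],
])

```text
time: 3.48
tcp_pos: [0.628, 0.0221, 0.2091]
ee_rot: [[-0.124, 0.992, 0.002], [0.992, 0.124, -0.0], [-0.0, 0.002, -1.0]]
force: [0.2, 0.5, 0.0]
width: 0.0881
gripper_force: 0.0
```

move_arm([
  [[0.5,0,0,0,0,0,0],[0.3,0,0,0,0,0,0],[0,0,0,0,0,0,0],[0,0,0,0,0,0,0],[0,0,0,0,0,0,0]],
])

```text
time: 3.9
tcp_pos: [0.6281, 0.0217, 0.21]
ee_rot: [[-0.123, 0.992, 0.002], [0.992, 0.123, -0.0], [-0.001, 0.002, -1.0]]
force: [-0.1, 0.4, 0.7]
width: 0.0565
gripper_force: 0.0
```

```bash
python3 -c "
from h import *
todo(press(50+160*np.sin(.3),100,208))
g0=np.array([160*np.sin(.3),160*np.cos(.3)])
for a in np.linspace(0,.82,18):
  p=160*np.array([np.sin(.3-a),np.cos(.3-a)]);print(round(a,3),(p-g0).round(1),end=' ; ')"
```

```text
t 3.9 tcp [0.6281 0.0217 0.21  ] q [-0.15  0.55  1.14 -0.    1.45 -0.28] F [-0.1  0.4  0.7] w 0.0565
shift mm [ 0.5 -0.7  2. ] turn [0.1 0.  0.1]
0.0 [0. 0.] ; 0.048 [-7.4  2.1] ; 0.096 [-14.9   3.8] ; 0.145 [-22.5   5.2] ; 0.193 [-30.2   6.2] ; 0.241 [-37.9   6.9] ; 0.289 [-45.6   7.1] ; 0.338 [-53.3   7. ] ; 0.386 [-61.    6.6] ; 0.434 [-68.7   5.7] ; 0.482 [-76.3   4.5] ; 0.531 [-83.9   2.9] ; 0.579 [-91.3   1. ] ; 0.627 [-98.7  -1.3] ; 0.675 [-105.9   -4. ] ; 0.724 [-113.   -7.] ; 0.772 [-120.   -10.3] ; 0.82 [-126.8  -14. ] ;
```

move_arm([
  [[0,0,0,2,0,0,0],[0,0,0,0,0,0,0],[0,0,0,0,0,0,0],[0,0,0,0,0,0,0],[0,0,0,0,0,0,0]],
])

```text
time: 4.32
tcp_pos: [0.6278, 0.0217, 0.2068]
ee_rot: [[-0.123, 0.992, 0.0], [0.992, 0.123, 0.0], [0.0, 0.0, -1.0]]
force: [-0.0, -0.6, 0.4]
width: 0.0237
gripper_force: 0.0
```

move_arm([
  [[0,0,0,0,0,0,0],[0,0,0,0,0,0,0]],
])

```text
time: 4.48
tcp_pos: [0.6275, 0.0216, 0.2068]
ee_rot: [[-0.123, 0.992, -0.001], [0.992, 0.123, -0.0], [-0.0, -0.001, -1.0]]
force: [-3.5, -0.7, 1.2]
width: 0.0161
gripper_force: 29.4
```

move_arm([
  [[0,0,-7.4,-2.1,0,0,0],[0,0,-7.5,-1.7,0,0,0],[0,0,-7.6,-1.4,0,0,0],[0,0,-7.7,-1,0,0,0],[0,0,-7.7,-0.7,0,0,0]],
])

```text
time: 4.9
tcp_pos: [0.591, 0.0171, 0.2134]
ee_rot: [[-0.123, 0.992, 0.004], [0.992, 0.123, 0.001], [0.0, 0.004, -1.0]]
force: [8.8, 1.3, -7.2]
width: 0.0164
gripper_force: 30.1
```

move_arm([
  [[0,0,-7.7,-0.2,0,0,0],[0,0,-7.7,0.1,0,0,0],[0,0,-7.7,0.4,0,0,0],[0,0,-7.7,0.9,0,0,0],[0,0,-7.6,1.2,0,0,0]],
])

```text
time: 5.32
tcp_pos: [0.5535, 0.0126, 0.2116]
ee_rot: [[-0.123, 0.992, 0.006], [0.992, 0.123, 0.001], [0.0, 0.006, -1.0]]
force: [8.7, 3.3, -1.2]
width: 0.0159
gripper_force: 29.7
```

```bash
cat >> h.py <<'E'
def lev():
    s=bot.state(); p=((s["tcp_pos"]-.005*s["ee_rot"][:,2])-O)@Rp*1000
    r=p-[50,0,60]; print("press",p.round(1),"ang",round(.3-np.arctan2(r[0],r[2]),3),"rad",round(np.hypot(r[0],r[2]),1),"F",(s["force"]@Rp).round(1),"w",round(s["width"],4),round(s["gripper_force"],1))
E
python3 -c "
from h import *
lev();todo(press(50+160*np.sin(.3-.482),100,55+160*np.cos(.3-.482)))"
```

```text
press [ 22.7  99.6 216.6] ang 0.472 rad 158.9 F [ 9.1  2.3 -1.2] w 0.0159 29.7
t 5.3167 tcp [0.5535 0.0126 0.2116] q [-0.19  0.42  1.36  0.    1.36 -0.32] F [ 8.7  3.3 -1.2] w 0.0159
shift mm [ 0.4 -1.7 -0.8] turn [ 0.4 -0.   0.1]
```

move_arm([
  [[0,0,-7.6,1.4,0,0,0],[0,0,-7.4,1.7,0,0,0],[0,0,-7.4,2,0,0,0],[0,0,-7.2,2.5,0,0,0],[0,0,-7.1,3,0,0,0]],
])

```text
time: 5.73
tcp_pos: [0.5177, 0.0081, 0.2015]
ee_rot: [[-0.123, 0.992, 0.009], [0.992, 0.123, 0.001], [-0.0, 0.009, -1.0]]
force: [13.4, 4.6, -2.8]
width: 0.0164
gripper_force: 29.8
```

move_arm([
  [[0,0,-5,2.2,0,0,0],[0,0,-5,2.4,0,0,0],[0,0,-3,1.6,0,0,0],[0,0,0,0,0,0,0],[0,0,0,0,0,0,0]],
])

```text
time: 6.15
tcp_pos: [0.5049, 0.0066, 0.1954]
ee_rot: [[-0.123, 0.992, 0.008], [0.992, 0.123, 0.001], [-0.0, 0.008, -1.0]]
force: [11.2, 4.2, -1.8]
width: 0.0165
gripper_force: 29.7
```

```bash
python3 -c "
from h import *
lev();shot('scene','s2')
f=cv2.imread('pics/s2.png')[140:290,230:400];cv2.imwrite('pics/s2c.png',cv2.resize(f,None,fx=3,fy=3))"
```

```text
press [-26.2  99.5 200.4] ang 0.797 rad 159.7 F [11.7  2.8 -1.8] w 0.0165 29.7
```

move_arm([
  [[0,0,-2,1.1,0,0,0],[0,0,-1.5,0.8,0,0,0],[0,0,0,0,0,0,0]],
])

```text
time: 6.45
tcp_pos: [0.5038, 0.0063, 0.1948]
ee_rot: [[-0.123, 0.992, 0.015], [0.992, 0.123, 0.001], [-0.001, 0.015, -1.0]]
force: [20.1, 8.3, 0.7]
width: 0.0164
gripper_force: 29.5
```

```bash
python3 -c "
from h import *
lev()"
```

```text
press [-27.4  99.4 199.8] ang 0.806 rad 159.8 F [21.   5.7  0.7] w 0.0164 29.5
```

move_arm([
  [[0,0,0,0,0,0,0],[0,0,0,0,0,0,0],[0,0,0,0,0,0,0],[0,0,0,0,0,0,0],[0,0,0,0,0,0,0]],
])

```text
time: 6.87
tcp_pos: [0.5038, 0.0064, 0.1948]
ee_rot: [[-0.123, 0.992, 0.015], [0.992, 0.123, 0.001], [-0.001, 0.015, -1.0]]
force: [18.3, 7.5, 2.3]
width: 0.0166
gripper_force: 29.4
```

move_arm([
  [[0,0,0,0,0,0,0],[0,0,0,0,0,0,0],[0,0,0,0,0,0,0],[0,0,0,0,0,0,0],[0,0,0,0,0,0,0]],
])

```text
time: 7.28
tcp_pos: [0.5038, 0.0064, 0.1948]
ee_rot: [[-0.123, 0.992, 0.015], [0.992, 0.123, 0.001], [-0.001, 0.015, -1.0]]
force: [18.8, 7.8, 1.3]
width: 0.0164
gripper_force: 29.4
```

move_arm([
  [[0,0,2,-1,0,0,0],[0,0,3,-1.7,0,0,0],[0,0,3.4,-1.8,0,0,0],[0,0,3.4,-1.8,0,0,0],[0,0,3.5,-1.7,0,0,0]],
])

```text
time: 7.7
tcp_pos: [0.5156, 0.0079, 0.2007]
ee_rot: [[-0.123, 0.992, 0.003], [0.992, 0.123, 0.001], [0.0, 0.003, -1.0]]
force: [8.6, 2.7, -8.5]
width: 0.0161
gripper_force: 30.4
```

move_arm([
  [[0,0,3.5,-1.6,0,0,0],[0,0,3.5,-1.5,0,0,0],[0,0,3.6,-1.5,0,0,0],[0,0,3.6,-1.4,0,0,0],[0,0,3.6,-1.3,0,0,0]],
])

```text
time: 8.12
tcp_pos: [0.5326, 0.0101, 0.2064]
ee_rot: [[-0.123, 0.992, -0.0], [0.992, 0.123, 0.001], [0.001, -0.0, -1.0]]
force: [9.8, 0.8, -17.4]
width: 0.0166
gripper_force: 31.0
```

move_arm([
  [[0,0,3.7,-1.2,0,0,0],[0,0,3.7,-1.1,0,0,0],[0,0,3.7,-1,0,0,0],[0,0,3.7,-0.9,0,0,0],[0,0,3.8,-0.8,0,0,0]],
])

```text
time: 8.53
tcp_pos: [0.5501, 0.0122, 0.2099]
ee_rot: [[-0.123, 0.992, -0.004], [0.992, 0.123, 0.001], [0.002, -0.004, -1.0]]
force: [7.3, 0.0, -21.4]
width: 0.0158
gripper_force: 31.4
```

```bash
python3 -c "
from h import *
lev()
todo(press(50+160*np.sin(.3),100,55+160*np.cos(.3)))"
```

```text
press [ 19.4  99.6 214.9] ang 0.495 rad 157.9 F [  7.2  -0.9 -21.4] w 0.0158 31.4
t 8.5333 tcp [0.5501 0.0122 0.2099] q [-0.19  0.42  1.37  0.    1.36 -0.32] F [  7.3   0.  -21.4] w 0.0158
shift mm [ 0.3 77.9  1.7] turn [-0.2 -0.1  0. ]
```

move_arm([
  [[0,0,3.8,0.2,0,0,0],[0,0,3.8,0.2,0,0,0],[0,0,3.8,0.2,0,0,0],[0,0,3.8,0.2,0,0,0],[0,0,3.8,0.1,0,0,0]],
])

```text
time: 8.95
tcp_pos: [0.5694, 0.0146, 0.2111]
ee_rot: [[-0.123, 0.992, -0.001], [0.992, 0.123, 0.0], [0.001, -0.001, -1.0]]
force: [3.4, 1.3, -9.6]
width: 0.0156
gripper_force: 30.4
```

move_arm([
  [[0,0,3.8,0,0,0,0],[0,0,3.8,0,0,0,0],[0,0,3.8,0.1,0,0,0],[0,0,3.8,0.2,0,0,0],[0,0,3.8,0.2,0,0,0]],
])

```text
time: 9.37
tcp_pos: [0.588, 0.0169, 0.2105]
ee_rot: [[-0.123, 0.992, -0.003], [0.992, 0.123, 0.0], [0.001, -0.003, -1.0]]
force: [2.0, 1.1, -16.9]
width: 0.0152
gripper_force: 31.0
```

```bash
python3 -c "
from h import *
lev()
todo(press(50+160*np.sin(.3),100,55+160*np.cos(.3)))"
```

```text
press [ 57.6  99.7 215.5] ang 0.251 rad 155.7 F [  2.1   0.9 -16.9] w 0.0152 31.0
t 9.3667 tcp [0.588  0.0169 0.2105] q [-0.17  0.48  1.26 -0.    1.41 -0.3 ] F [  2.    1.1 -16.9] w 0.0152
shift mm [ 0.3 39.7  2.5] turn [-0.2 -0.   0.1]
```

move_arm([
  [[0,0,3.8,0.3,0,0,0],[0,0,3.8,0.3,0,0,0],[0,0,3.8,0.4,0,0,0],[0,0,3.8,0.4,0,0,0],[0,0,3.8,0.4,0,0,0]],
])

```text
time: 9.78
tcp_pos: [0.6071, 0.0192, 0.2091]
ee_rot: [[-0.123, 0.992, -0.002], [0.992, 0.123, 0.0], [0.0, -0.002, -1.0]]
force: [-0.2, -0.4, -19.1]
width: 0.0155
gripper_force: 31.1
```

move_arm([
  [[0,0,3.8,0.5,0,0,0],[0,0,3.8,0.5,0,0,0],[0,0,3.8,0.5,0,0,0],[0,0,3.8,0.6,0,0,0],[0,0,3.8,0.6,0,0,0]],
])

```text
time: 10.2
tcp_pos: [0.6256, 0.0216, 0.206]
ee_rot: [[-0.123, 0.992, -0.003], [0.992, 0.123, 0.0], [0.001, -0.003, -1.0]]
force: [-4.7, 1.9, -22.9]
width: 0.016
gripper_force: 31.5
```

```bash
python3 -c "
from h import *
lev()
todo(press(50+160*np.sin(.3),100,55+160*np.cos(.3)))"
```

```text
press [ 95.5  99.7 211. ] ang 0.007 rad 157.7 F [ -4.5   2.4 -22.9] w 0.016 31.5
t 10.2 tcp [0.6256 0.0216 0.206 ] q [-0.15  0.55  1.15 -0.    1.45 -0.28] F [ -4.7   1.9 -22.9] w 0.016
shift mm [ 0.3  1.8 -1.9] turn [-0.2 -0.   0.1]
```

move_arm([
  [[0,0,1.5,1.5,0,0,0],[0,0,1,1.5,0,0,0],[0,0,0,0,0,0,0]],
])

```text
time: 10.45
tcp_pos: [0.6277, 0.0218, 0.2053]
ee_rot: [[-0.123, 0.992, -0.001], [0.992, 0.123, -0.0], [-0.0, -0.001, -1.0]]
force: [-13.0, 0.1, -10.1]
width: 0.0162
gripper_force: 30.5
```

```bash
python3 -c "
from h import *
lev()"
```

```text
press [ 97.6  99.7 210.3] ang -0.007 rad 157.6 F [-12.8   1.6 -10.1] w 0.0162 30.5
```

move_arm([
  [[0.3,0,-1,0,0,0,0],[0.5,0,-1,0,0,0,0],[0.7,0,0,0,0,0,0],[0.8,0,0,0,0,0,0],[0.8,0,0,0,0,0,0]],
])

```text
time: 10.87
tcp_pos: [0.6273, 0.0213, 0.2055]
ee_rot: [[-0.123, 0.992, 0.004], [0.992, 0.123, -0.001], [-0.001, 0.004, -1.0]]
force: [1.0, -0.1, -0.6]
width: 0.0472
gripper_force: 0.0
```

move_arm([
  [[0.8,0,0,-5,0,0,0],[0.8,0,0,-10,0,0,0],[0.8,0,0,-20,0,0,0],[0.8,0,0,-25,0,0,0],[0.8,0,0,-20,0,0,0]],
])

```text
time: 11.28
tcp_pos: [0.6267, 0.0215, 0.2867]
ee_rot: [[-0.123, 0.992, 0.002], [0.992, 0.123, -0.0], [-0.001, 0.002, -1.0]]
force: [0.1, 1.2, 0.5]
width: 0.0702
gripper_force: 0.0
```

move_arm([
  [[0.8,-20,-20,0,0,0,0],[0.8,-28,-26,0,0,0,0],[0.8,-28,-26,0,0,0,0],[0.8,-28,-26,0,0,0,0],[0.8,-20,-16,0,0,0,0]],
])

```text
time: 11.7
tcp_pos: [0.5269, -0.1175, 0.2853]
ee_rot: [[-0.122, 0.993, 0.001], [0.993, 0.122, -0.001], [-0.001, 0.001, -1.0]]
force: [0.0, -0.6, -0.2]
width: 0.0709
gripper_force: 0.0
```

```bash
python3 - <<'E'
from h import *
todo(press(-35,-45,132))
c=shot("top","t2"); Q=(cloud(c)-O)@Rp*1000; Q=Q.reshape(-1,3)
m=(Q[:,2]>195)&(Q[:,2]<230)&(Q[:,1]>60)&(Q[:,1]<150)&(Q[:,0]>-60)&(Q[:,0]<150); print(m.sum(),Q[m].mean(0))
c=shot("scene","s3"); Q=(cloud(c)-O)@Rp*1000; Q=Q.reshape(-1,3)
m=(Q[:,2]>110)&(Q[:,2]<170)&(abs(Q[:,1]+45)<30)&(abs(Q[:,0]+35)<30); X=Q[m]
print(len(X),X.min(0),X.max(0))
A=np.c_[2*X[:,:2],np.ones(len(X))]; s=np.linalg.lstsq(A,(X[:,:2]**2).sum(1),rcond=None)[0]; print("circ",s[:2],np.sqrt(s[2]+s[0]**2+s[1]**2))
m=(Q[:,2]>195)&(Q[:,2]<230)&(Q[:,1]>60)&(Q[:,1]<150)&(Q[:,0]>-60)&(Q[:,0]<150); print(m.sum(),Q[m].mean(0))
E
```

```text
t 11.7 tcp [ 0.5269 -0.1175  0.2853] q [-0.44  0.34  1.26 -0.    1.53 -0.56] F [ 0.  -0.6 -0.2] w 0.0709
shift mm [-18.5 -15.8 153.3] turn [ 0.1  0.1 -0. ]
226 [ 96.44078583  98.6817104  218.7526372 ]
230 [-38.12106818 -62.78094588 110.22067862] [-14.79460347 -27.90480448 169.80406464]
circ [-32.3947577 -45.5142347] 15.066554445375989
242 [102.8974444   99.59895803 216.91549639]
```

View pics/s3.png

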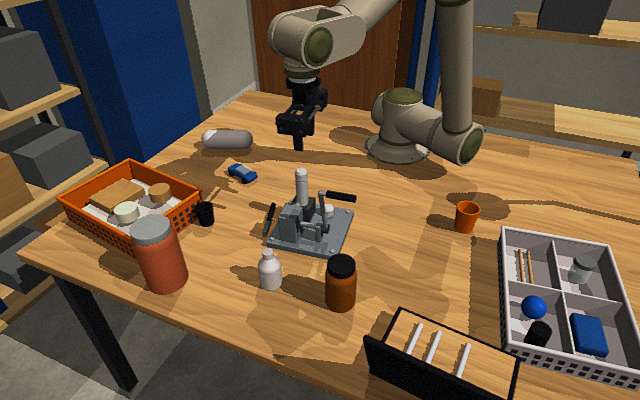

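The lever is back at rest near (335,196). The tube stands untouched at (302,187), and nothing else has moved.

move_arm([
  [[0.8,-9,-8,10,0,0,0],[0.8,-7,-6,20,0,0,0],[0.8,0,0,15,0,0,0],[0.8,0,0,0,0,0,0],[0.8,0,0,0,0,0,0]],
])

```text
time: 12.22
tcp_pos: [0.5171, -0.1328, 0.2395]
ee_rot: [[-0.123, 0.992, 0.0], [0.992, 0.123, 0.0], [0.0, 0.0, -1.0]]
force: [0.4, -0.7, 0.5]
width: 0.0704
gripper_force: 0.0
```

```bash
python3 - <<'E'
from h import *
todo(press(-35,-45,132))
c=shot("wrist","w4"); Q=((cloud(c)-O)@Rp*1000).reshape(-1,3)
m=(Q[:,2]>170)&(Q[:,2]<180)&(abs(Q[:,1]+45)<40)&(abs(Q[:,0]+35)<40); print(m.sum(),Q[m].min(0),Q[m].max(0))
E
```

```text
t 12.2167 tcp [ 0.5171 -0.1328  0.2395] q [-0.47  0.36  1.37  0.    1.41 -0.6 ] F [ 0.4 -0.7  0.5] w 0.0704
shift mm [ -4.7  -4.  107.5] turn [ 0.  -0.   0.1]
1936 [-51.57572423 -62.91405921 170.02336912] [-18.82834293 -30.69856866 178.38955657]
```

move_arm([
  [[0.8,-3,-2,5,0,0,0],[0.8,-2.5,-2,10,0,0,0],[0.8,0,0,20,0,0,0],[0.8,0,0,20,0,0,0],[0.8,0,0,20,0,0,0]],
])

```text
time: 12.68
tcp_pos: [0.5138, -0.1392, 0.164]
ee_rot: [[-0.123, 0.992, 0.002], [0.992, 0.123, -0.001], [-0.001, 0.002, -1.0]]
force: [-0.4, -0.4, 0.5]
width: 0.0705
gripper_force: 0.0
```

move_arm([
  [[0.8,0,0,18,0,0,0],[0.8,0,0,14,0,0,0],[0.5,0,0,0,0,0,0],[0.3,0,0,0,0,0,0],[0.3,0,0,0,0,0,0]],
])

```text
time: 13.1
tcp_pos: [0.514, -0.1393, 0.1331]
ee_rot: [[-0.123, 0.992, 0.002], [0.992, 0.123, -0.001], [-0.001, 0.002, -1.0]]
force: [0.2, -0.2, 0.3]
width: 0.0525
gripper_force: 0.0
```

```bash
python3 -c "
from h import *
todo(press(-35,-45.5,132))"
```

```text
t 13.1 tcp [ 0.514  -0.1393  0.1331] q [-0.49  0.47  1.53  0.    1.14 -0.61] F [ 0.2 -0.2  0.3] w 0.0525
shift mm [ 0.9 -0.1  1.1] turn [0.1 0.1 0.1]
```

move_arm([
  [[0,0.5,0,1,0,0,0],[0,0,0,0,0,0,0],[0,0,0,0,0,0,0],[0,0,0,0,0,0,0],[0,0,0,0,0,0,0]],
])

```text
time: 13.52
tcp_pos: [0.5136, -0.1387, 0.1316]
ee_rot: [[-0.123, 0.992, 0.001], [0.992, 0.123, -0.001], [-0.001, 0.001, -1.0]]
force: [0.1, 1.3, 4.2]
width: 0.0333
gripper_force: 30.0
```

```bash
python3 -c "
from h import *
todo(press(-35,-45.5,132));print(bot.state()['gripper_force'],bot.state()['wrist_torque'])"
```

```text
t 13.5167 tcp [ 0.5136 -0.1387  0.1316] q [-0.49  0.47  1.53  0.    1.13 -0.61] F [0.1 1.3 4.2] w 0.0333
shift mm [ 0.3  0.2 -0.4] turn [0.1 0.  0.1]
29.99758517544251 [ 0.03992307 -0.00559678 -0.0307046 ]
```

move_arm([
  [[0,0,0,-4,0,0,0],[0,0,0,-8,0,0,0],[0,0,0,-10,0,0,0],[0,0,0,-10,0,0,0],[0,0,0,-10,0,0,0]],
])

```text
time: 13.93
tcp_pos: [0.5131, -0.1385, 0.1737]
ee_rot: [[-0.123, 0.992, -0.001], [0.992, 0.123, 0.0], [0.0, -0.001, -1.0]]
force: [0.1, 0.1, -2.0]
width: 0.0331
gripper_force: 30.0
```

move_arm([
  [[0,0,0,-12,0,0,0],[0,0,0,-20,0,0,0],[0,0,0,-20,0,0,0],[0,0,0,-20,0,0,0],[0,0,0,-20,0,0,0]],
])

```text
time: 14.35
tcp_pos: [0.5129, -0.1384, 0.2663]
ee_rot: [[-0.123, 0.992, -0.001], [0.992, 0.123, 0.0], [0.0, -0.001, -1.0]]
force: [0.2, 0.5, -1.5]
width: 0.0328
gripper_force: 30.0
```

```bash
python3 - <<'E'
from h import *
todo(press(-35,-45,280)); shot("scene","s5")
E
```

```text
t 14.35 tcp [ 0.5129 -0.1384  0.2663] q [-0.49  0.34  1.32 -0.    1.48 -0.61] F [ 0.2  0.5 -1.5] w 0.0328
shift mm [  0.4   0.9 -13.7] turn [-0.  -0.   0.1]
```

View pics/s5.png

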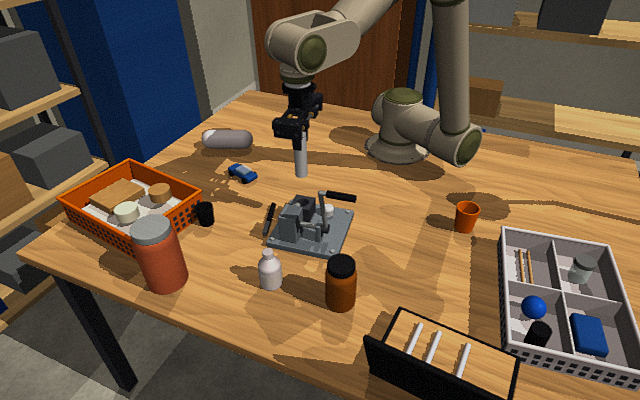

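The tube is out of the nest and hangs straight in the fingers at (301,160). The lever is at rest and the nest is empty at (303,203).

move_arm([
  [[0,-12,-10,-5,0,0,0],[0,-18,-16,-5,0,0,0],[0,-18,-16,-5,0,0,0],[0,-18,-16,-5,0,0,0],[0,-18,-16,-5,0,0,0]],
])

```text
time: 14.82
tcp_pos: [0.4492, -0.2316, 0.2897]
ee_rot: [[-0.123, 0.992, -0.001], [0.992, 0.123, 0.001], [0.001, -0.001, -1.0]]
force: [0.5, -0.3, -2.3]
width: 0.0333
gripper_force: 30.0
```

move_arm([
  [[0,-18,-16,-5,0,0,0],[0,-18,-16,-4,0,0,0],[0,-18,-16,0,0,0,0],[0,-10,-10,0,0,0,0],[0,0,0,0,0,0,0]],
])

```text
time: 15.23
tcp_pos: [0.399, -0.3034, 0.2984]
ee_rot: [[-0.12, 0.993, -0.001], [0.993, 0.12, 0.0], [0.0, -0.001, -1.0]]
force: [0.4, -0.1, -2.1]
width: 0.033
gripper_force: 30.0
```

```bash
python3 - <<'E'
from h import *
q=bot.state()["q"]; a=np.array([np.cos(q[0]),np.sin(q[0]),0]); R=bot.state()["ee_rot"]
print("axis",(R.T@a*7).round(2)); Rt=Rn.from_rotvec(a*np.pi/2).as_matrix()@R; np.save("Rt.npy",Rt); todo([.40,-.30,.30],Rt); print(Rt.round(2))
E
```

```text
axis [-5.91  3.74 -0.01]
t 15.2333 tcp [ 0.399  -0.3034  0.2984] q [-0.89  0.26  1.34 -0.    1.54 -1.01] F [ 0.4 -0.1 -2.1] w 0.033
shift mm [ 3.2  1.4 -1.6] turn [-76.   48.1  -0.1]
[[-0.53  0.34  0.77]
 [ 0.65 -0.41  0.63]
 [ 0.53  0.84 -0.  ]]
```

move_arm([
  [[0,0,0,0,-3,1.9,0],[0,0,0,0,-5.9,3.7,0],[0,0,0,0,-5.9,3.7,0],[0,0,0,0,-5.9,3.7,0],[0,0,0,0,-5.9,3.7,0]],
])

```text
time: 15.65
tcp_pos: [0.4008, -0.3011, 0.2995]
ee_rot: [[-0.185, 0.894, 0.408], [0.943, 0.043, 0.331], [0.278, 0.446, -0.851]]
force: [-0.3, 0.8, -1.9]
width: 0.0333
gripper_force: 30.0
```

```bash
python3 -c "
from h import *
todo([.40,-.30,.30],np.load('Rt.npy'))"
```

```text
t 15.65 tcp [ 0.4008 -0.3011  0.2995] q [-1.14  0.26  1.44  0.53  1.59 -1.29] F [-0.3  0.8 -1.9] w 0.0333
shift mm [ 1.4 -0.4 -0.4] turn [-49.2  31.2   0.2]
```

move_arm([
  [[0,0,0,0,-5.9,3.7,0],[0,0,0,0,-5.9,3.7,0],[0,0,0,0,-5.9,3.7,0],[0,0,0,0,-5.9,3.7,0],[0,0,0,0,-5.9,3.7,0]],
])

```text
time: 16.07
tcp_pos: [0.4005, -0.3016, 0.2992]
ee_rot: [[-0.37, 0.597, 0.712], [0.791, -0.199, 0.578], [0.487, 0.777, -0.398]]
force: [0.5, 0.2, -1.7]
width: 0.0329
gripper_force: 30.0
```

```bash
python3 -c "
from h import *
todo([.40,-.30,.30],np.load('Rt.npy'));shot('scene','s6')"
```

```text
t 16.0667 tcp [ 0.4005 -0.3016  0.2992] q [-1.32  0.38  1.6   1.01  1.77 -1.57] F [ 0.5  0.2 -1.7] w 0.0329
shift mm [1.8 0.  0.2] turn [-19.7  12.6   0.2]
```

View pics/s6.png

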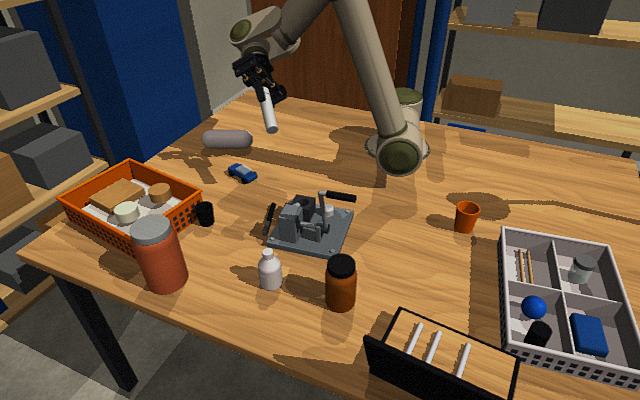

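The tube at (269,112) is tilting toward level, well clear of everything on the bench. The elbow is high and the arm has open space around it.

move_arm([
  [[0,0,0,0,-5.9,3.7,0],[0,0,0,0,-5.9,3.7,0],[0,0,0,0,-5.9,3.7,0],[0,0,0,0,-2,1.4,0],[0,0,0,0,0,0,0]],
])

```text
time: 16.53
tcp_pos: [0.4008, -0.3013, 0.2977]
ee_rot: [[-0.532, 0.345, 0.773], [0.656, -0.409, 0.634], [0.535, 0.845, -0.008]]
force: [0.1, 0.1, -2.1]
width: 0.0331
gripper_force: 30.0
```

```bash
python3 -c "
from h import *
Rt=np.load('Rt.npy');todo([.40,-.30,.25],Rt)
c=shot('scene','s7');P=cloud(c).reshape(-1,3);s=bot.state()
Q=(P-s['tcp_pos'])@s['ee_rot']*1000
m=(Q[:,2]>30)&(Q[:,2]<140)&(abs(Q[:,0])<40)&(abs(Q[:,1])<40);X=P[m];print(m.sum(),Q[m].min(0),Q[m].max(0))
d=np.linalg.svd(X-X.mean(0))[2][0] if m.sum()<3000 else 0;print('axis',d,X.mean(0))"
```

```text
t 16.5333 tcp [ 0.4008 -0.3013  0.2977] q [-1.36  0.53  1.69  1.26  1.94 -1.72] F [ 0.1  0.1 -2.1] w 0.0331
shift mm [-24.2 -41.1   0.6] turn [-0.4  0.1 -0. ]
273 [-18.03222519 -17.51964922  30.18303128] [ 15.82338713  17.92942836 112.0558142 ]
axis [ 0.72075943  0.66205577 -0.20539719] [ 0.468942   -0.24949231  0.30343561]
```

move_arm([
  [[0,-5,-8,0,-0.2,0,0],[0,-7,-11,0,-0.2,0,0],[0,-7,-11,0,0,0,0],[0,-5,-8,0,0,0,0],[0,-1.5,-2.5,0,0,0,0]],
])

```text
time: 17.0
tcp_pos: [0.4006, -0.3016, 0.2506]
ee_rot: [[-0.533, 0.339, 0.776], [0.659, -0.41, 0.631], [0.532, 0.847, -0.005]]
force: [-0.3, 0.5, -2.8]
width: 0.0328
gripper_force: 30.0
```

move_arm([
  [[0,0,0,0,0,0,0],[0,0,0,0,0,0,0],[0,0,0,0,0,0,0],[0,0,0,0,0,0,0],[0,0,0,0,0,0,0]],
])

```text
time: 17.42
tcp_pos: [0.4004, -0.3019, 0.2514]
ee_rot: [[-0.533, 0.336, 0.776], [0.659, -0.411, 0.63], [0.531, 0.847, -0.002]]
force: [-1.2, -0.0, -2.4]
width: 0.0331
gripper_force: 30.0
```

```bash
python3 -c "
from h import *
todo([.40,-.30,.25],np.load('Rt.npy'))
print(bot.state()['joint_velocities'].round(4))
shot('scene','s8')"
```

```text
t 17.4167 tcp [ 0.4004 -0.3019  0.2514] q [-1.36  0.61  1.74  1.23  1.9  -1.84] F [-1.2 -0.  -2.4] w 0.0331
shift mm [ 0.7 -2.1  0.9] turn [0.  0.2 0.3]
[-0.      0.0059  0.0031 -0.0002  0.0004 -0.0014]
```

View pics/s8.png

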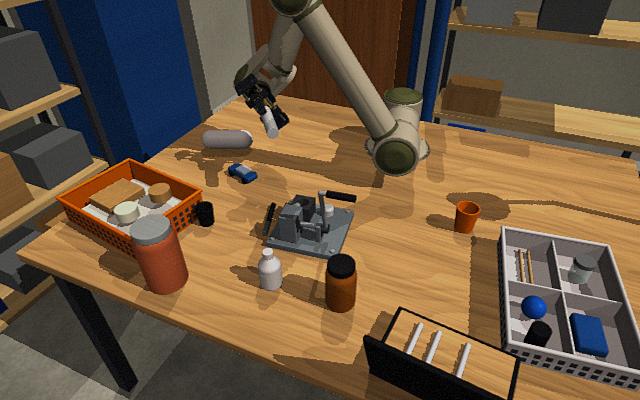

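The tube is held level at about (270,120), still and clear of everything. The press, lever and loose items are as they were, so I'm handing in.

```bash
python3 -c "
from bench import bot
print(bot.sign_off())"
```

```text
the job is handed in; nothing more can be done
None
```

I pulled the lever to its stop, paused about a second, eased it back to rest, then lifted the tube out and handed the job in at about 17.5 s with it held still and level about 25 cm above the bench; in the last camera view the other loose things look unmoved.

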